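# Seal a sample box: seat the lid, snap its four clips in opposite-corner order

## Robot

A 6-joint arm with a two-finger parallel gripper is mounted at the origin on the work surface; the furniture and walls round the work are solid. World frame = base frame: x ahead of the robot, y to its left, z up, the work surface at z = 0. Lengths are in m, angles in rad, forces in N, time in s.
With the tool pointing down it reaches from about 0.425 to 0.925 m from the base axis. Payload 12.5 kg.
Tool frame: the origin (TCP) lies where the fingers leave the gripper's body, on its centre line; the fingertips stand 73 mm ahead of it and the grasp point (between the pads) lies 54 mm ahead of it; z points along the fingers, y is the direction in which the jaws open and shut (so a half turn about z gives the same grasp; the last joint's range is limited). The gripper opens to 85 mm and grips with 20 to 120 N. Pads are 22 mm wide; open, the fingers measure 114 mm over their backs; the gripper's body (76 mm by 85 mm) begins 54 mm behind the grasp point. The pads swing forward as they close: fully open they stand 13 mm farther back than shut.
Start: joints at [-1.257, 0.491, 1.559, -0, 1.092, -0.106], TCP at [0.255, -0.571, 0.304] pointing down, gripper open.
Joint ranges: [-3.1, 3.1], [-0.84, 2.19], [0.05, 2.79], [-1.13, 4.28], [0.06, 2.93], [-2.69, 2.69]. Speed limits (rad/s): [2.22, 2.22, 2.79, 3.14, 3.14, 3.14].

## Interface

Orientations are given as a unit quaternion [w, x, y, z].
In Python, from cell import bot gives the robot as it stands.
- The arm moves only by the tool play_rows, never from a script. Its arguments are lists of equal length, an entry for each row: "linear": the shift along the tool's x, y, z scaled (see below), a list of three; "turn": the turn, a rotation vector about the tool's x, y, z scaled (see below), a list of three. In form: {"linear": [[tx, ty, tz], ...], "turn": [[ax, ay, az], ...]}. A call has 1 to 10 rows; each row is the pose to reach, as a shift and turn from the pose commanded when the call began, along the tool's axes at that moment; what a row does not reach only later rows make up. The controller multiplies each number of a shift by 1 m and each number of a turn by 45 degrees. A row lasts 1/10 s, in which the tool goes at most 50 mm and 8.59 degrees, less where a joint would pass 70% of its speed; a pose out of reach is approached as far as the arm can. A call with a number of a shift or a turn outside -1 to 1 is refused whole. A call with a gripper value outside its range is refused whole. "fingers" is the gripper command: -1 is shut, 1 is fully open, values between are in proportion, set as the call begins (left out, the last holds). The fingers move at their own pace and stop on an object; the grip force is fixed at half the most. Time passes only in rows, so rows that repeat a pose let the fingers close. It gives the time, the measured TCP pose, the force and the opening at its end, in the units of the state.
- bot.sense(): the state, without advancing time (a new reading comes with each control period).
- bot.get_image(name): name is "scene" or "side" or "wrist"; returns a dict with "pixels" (384x512x3 uint8, red, green, blue), "depth" (384x512 float32, m along the optical axis (not along the pixel's ray), 0 where there is no reading), "K" (3x3 intrinsics, pixels), "rvec" (rotation vector, rad) and "tvec" (3), from world to camera coordinates, as OpenCV has them; the wrist camera has in their place "tool_from_camera" (4x4, takes a point from camera to tool coordinates, whose origin is the TCP and whose axes are the flange's). Camera axes: x right, y down, z forward; pixel columns grow to the right and rows downward; lengths in m; the calibration is good to about 2 mm. A picture is of the moment at which its call begins: read the wrist's pose just before it.
- bot.hand_in(): hands the job in, once; it reports no verdict.
The state is a dict: "time_s": time; "q": joint angles; "joint_vel": joint speeds; "effort": joint torques, N m; "position": TCP position; "ee_rot": TCP orientation; "contact_force": force on the tool from outside, world axes, zero at the start; "torque": the same for the moment, N m; "width": opening from 0.0 (shut) to 1.0 (fully open).
Only numpy, scipy, OpenCV 4.12 (cv2) and the standard library are available. Lean on these libraries where they do the work, as an engineer would, in place of code of your own. Each camera call takes 0.05 s, during which the arm holds its last target.

## Task

Close the white sample box on the bench: push its grey lid straight down by the pad in its middle until it bottoms on the box, and only then snap the four hinged clips down over the rim, one at a time in opposite-corner order (any clip first, then the one diagonally across from it, then the other two), so that each clip clicks fully home and stays there. Feel your way down: the plastic cracks under more than 30 N of push, and the things standing round the box are to be left where they are.

Things in the scene. Friction and masses are not known exactly. Their poses are not given: they have to be found in the camera images.
- box: White plastic sample box with a grey lid, on a fixed levelling stand whose screws lift it by a height h of 0 to 30 mm, different each time and not readable here: all heights on the box below are for h = 0, add h. Box body 144 x 196 mm, rim flange 158 x 208 mm with its top 72 mm up. Origin: centre of the stand's underside on the bench; z up, y along the long sides; -x is the near side, +y left.
- lid (a joint): Height (m) of the grey lid above its seat: 0 = bottomed on the box (hard stop); starts 5 to 9 mm too high. The tight gasket holds it where it is left; a push of about 5 N slides it down. Press pad: raised 50 x 70 mm field in the lid's middle, its top 84 mm above the bench when the lid is seated (add h).
- clip_near_left (a joint): Angle (rad) of the white clip at the box's near left corner. 0 = home, plate level; grows as its outer end lifts; starts 0.55 to 0.85. Plate 36 mm wide along the rim, 44 mm long outward from its hinge at box x = -42, y = +62 mm; home, its top is 87.5 mm up (add h). Loose to 0.15, then its bead must be forced past the rim (6 to 10 N, 27 mm out, or it springs back); under 0.06 it snaps to a hard stop at 0.
- clip_near_right (a joint): Angle (rad) of the white clip at the box's near right corner. 0 = home, plate level; grows as its outer end lifts; starts 0.55 to 0.85. Plate 36 mm wide along the rim, 44 mm long outward from its hinge at box x = -42, y = -62 mm; home, its top is 87.5 mm up (add h). Loose to 0.15, then its bead must be forced past the rim (6 to 10 N, 27 mm out, or it springs back); under 0.06 it snaps to a hard stop at 0.
- clip_far_left (a joint): Angle (rad) of the white clip at the box's far left corner. 0 = home, plate level; grows as its outer end lifts; starts 0.55 to 0.85. Plate 36 mm wide along the rim, 44 mm long outward from its hinge at box x = +42, y = +62 mm; home, its top is 87.5 mm up (add h). Loose to 0.15, then its bead must be forced past the rim (6 to 10 N, 27 mm out, or it springs back); under 0.06 it snaps to a hard stop at 0.
- clip_far_right (a joint): Angle (rad) of the white clip at the box's far right corner. 0 = home, plate level; grows as its outer end lifts; starts 0.55 to 0.85. Plate 36 mm wide along the rim, 44 mm long outward from its hinge at box x = +42, y = -62 mm; home, its top is 87.5 mm up (add h). Loose to 0.15, then its bead must be forced past the rim (6 to 10 N, 27 mm out, or it springs back); under 0.06 it snaps to a hard stop at 0.
- timer: Bystander: small white bench timer, 58 x 58 x 20 mm, lying on the near side of the box. Origin: centre of its underside.
- vial: Bystander: small brown screw vial, 22 mm across and 48 mm tall, standing at the right end of the box. Origin: centre of its underside.
- tape_roll: Bystander: roll of white label tape, 77 mm across and 19 mm high, lying on the far side of the box. Origin: centre of its underside.

How it is judged:
By the outcome, as a careful person would: the job done as asked, in the order asked, and still so for the second after the job is handed in, with the robot touching nothing.
It also fails if it takes over 66 s, if anything falls off the work surface, if the arm or the gripper's body presses on something with over 40 N, if the wrist force passes 120 N, or if a joint passes its speed limit or range.

## Working session

There is one attempt and no reset: what is moved stays moved. The work goes in short steps, Python scripts to look and compute and a tool call to move; the robot and the scene stay as the last step left them, time stands still between calls to the robot, and variables do not carry over. Pictures are saved under pics/ and viewed, and the job is handed in when it is done.

Besides the shell and the picture viewer there is one more tool, called as a command line: name --argument value ..., lists and objects as JSON in quotes. play_rows: Moves the arm, as the interface text tells. Its arguments: {"type":"object","properties":{"linear":{"type":"array"},"turn":{"type":"array"},"fingers":{"type":"number"}},"required":["linear","turn"]}

```bash
mkdir -p pics; ls
python3 - <<'E'
from cell import bot
import cv2,numpy as np
s=bot.sense();print(s)
for n in ["scene","side"]:
    im=bot.get_image(n);cv2.imwrite(f"pics/{n}0.png",im["pixels"][:,:,::-1]);np.savez(f"{n}0.npz",**im)
    print(n,im["K"],im["rvec"],im["tvec"])
E
```

```text
pics
{'time_s': 0.0, 'q': array([-1.25656432e+00,  4.91573361e-01,  1.55947435e+00,  2.16932539e-05,
        1.09170302e+00, -1.05603564e-01]), 'joint_vel': array([-0.00211548, -0.00054345,  0.00132187,  0.00143557,  0.00142504,
        0.00058301]), 'effort': array([-1.79729548e-03, -6.18455887e+01, -2.61594433e+01, -2.52577629e-04,
        3.99729121e-03,  3.90009475e-06]), 'position': array([ 0.25473057, -0.57056557,  0.30331054]), 'ee_rot': array([-5.76892692e-04,  9.78048929e-01,  2.08374558e-01, -5.07222045e-05]), 'contact_force': array([0.52796036, 0.62494638, 0.19397816]), 'torque': array([0.00598439, 0.02305806, 0.02751175]), 'width': 0.9981016100231402}
scene [[399.09795692   0.         256.6916137 ]
 [  0.         399.09795692 187.02199361]
 [  0.           0.           1.        ]] [ 0.81046497 -2.51639239  1.16568239] [0.40819608 0.33910117 0.60354225]
side [[472.69332273   0.         262.18188682]
 [  0.         472.69332273 201.08207116]
 [  0.           0.           1.        ]] [ 2.20169169 -0.2498918   0.13800509] [-0.55275892  0.10178861  0.83478374]
```

View pics/scene0.png

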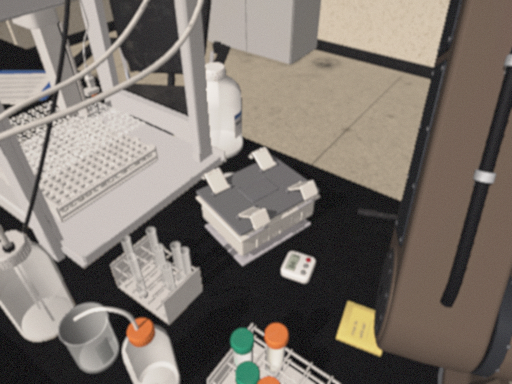

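View pics/side0.png

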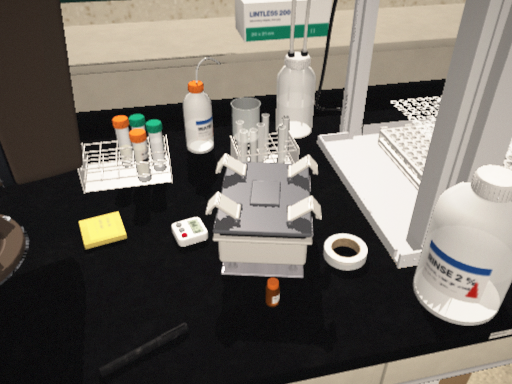

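The scene view shows the box at about (258,200) with four raised clips. The side view shows it at (265,210), with the timer at (190,232), the vial at (272,292) and the tape at (345,252). Next I'll measure the box from depth.

```bash
cat > h.py <<'E'
import numpy as np,cv2
def cloud(n):
    d=dict(np.load(n+".npz"));K=d["K"];R=cv2.Rodrigues(d["rvec"])[0];t=d["tvec"].ravel()
    v,u=np.mgrid[:384,:512];z=d["depth"]
    c=np.stack([(u-K[0,2])/K[0,0]*z,(v-K[1,2])/K[1,1]*z,z],-1)
    return (c-t)@R, d["pixels"].astype(int), z>0
E
python3 - <<'E'
from h import *
for n in ["scene0","side0"]:
    P,c,ok=cloud(n)
    box=(200,155,310,255) if n=="scene0" else (215,150,315,235)
    m=np.zeros(ok.shape,bool);m[box[1]:box[3],box[0]:box[2]]=1
    m&=ok
    g=c.sum(-1)/3
    lid=m&(g<130)&(P[...,2]>.05)&(np.ptp(c,axis=-1)<25)
    Q=P[lid];print(n,lid.sum(),"z hist",np.histogram(Q[:,2],bins=np.arange(.05,.16,.005)))
    zt=np.median(Q[:,2]);k=abs(Q[:,2]-zt)<.006
    r=cv2.minAreaRect((Q[k,:2]*1000).astype(np.float32));print(zt,r)
    print(np.percentile(Q[k],[2,50,98],axis=0))
    for nm,(u,v) in ([("bench",(330,250))] if n=="scene0" else [("bench",(150,300))]): print(P[v,u])
    # gray values
    print(g[lid].min(),np.percentile(g[lid],[10,50,90]))
    big=cv2.resize(c[box[1]-15:box[3]+15,box[0]-15:box[2]+15].astype(np.uint8)[:,:,::-1],None,fx=5,fy=5,interpolation=cv2.INTER_CUBIC)
    cv2.imwrite(f"pics/{n}_z.png",big); print(big.shape)
E
```

```text
scene0 3939 z hist (array([   5,    3,    6,    4,    8,   14,    0,    1,   43,    6,   18,
       1088, 2551,  189,    2,    1,    0,    0,    0,    0,    0]), array([0.05 , 0.055, 0.06 , 0.065, 0.07 , 0.075, 0.08 , 0.085, 0.09 ,
       0.095, 0.1  , 0.105, 0.11 , 0.115, 0.12 , 0.125, 0.13 , 0.135,
       0.14 , 0.145, 0.15 , 0.155]))
0.11059351264694395 ((552.2845458984375, -74.86199951171875), (205.6056365966797, 156.10826110839844), 73.56055450439453)
[[ 0.47571024 -0.16922209  0.1082782 ]
 [ 0.55034594 -0.06433947  0.11062082]
 [ 0.63084661  0.0323023   0.11545001]]
[ 0.38940393 -0.10842425  0.00189525]
66.33333333333333 [106.         112.         115.66666667]
(650, 700, 3)
side0 1442 z hist (array([   1,    0,    1,    0,    0,    0,    0,    3,   36,    2,   83,
       1169,  108,   28,    4,    2,    1,    4,    0,    0,    0]), array([0.05 , 0.055, 0.06 , 0.065, 0.07 , 0.075, 0.08 , 0.085, 0.09 ,
       0.095, 0.1  , 0.105, 0.11 , 0.115, 0.12 , 0.125, 0.13 , 0.135,
       0.14 , 0.145, 0.15 , 0.155]))
0.10791140812259092 ((552.6044311523438, -82.52379608154297), (194.3647003173828, 153.8678741455078), 73.9769058227539)
[[ 0.45949836 -0.18830939  0.10355371]
 [ 0.53979783 -0.1410282   0.10791334]
 [ 0.63726384 -0.00656789  0.11191643]]
[ 0.34066439 -0.17349524 -0.00125803]
29.333333333333332 [ 80.          83.         116.96666667]
(575, 650, 3)
```

Run:
```python
from h import *
# white tall points: clips
for n in ["scene0","side0"]:
    P,c,ok=cloud(n)
    m=ok&(c.min(-1)>150)&(P[...,2]>.095)&(P[...,2]<.2)
    b=(185,140,325,260) if n=="scene0" else (200,145,330,235)
    k=np.zeros(ok.shape,bool);k[b[1]:b[3],b[0]:b[2]]=1
    m&=k
    N,L,st,ce=cv2.connectedComponentsWithStats(m.astype(np.uint8))
    for i in range(1,N):
        if st[i,4]>25:
            Q=P[L==i];print(n,st[i],Q.mean(0).round(3),Q.min(0).round(3),Q.max(0).round(3))
```

```text
scene0 [249 147  27  23 320] [ 0.592 -0.148  0.13 ] [ 0.567 -0.187  0.109] [ 0.624 -0.128  0.144]
scene0 [201 168  29  26 383] [ 0.626 -0.029  0.131] [ 0.603 -0.05   0.111] [ 0.659 -0.009  0.146]
scene0 [288 181  29  24 306] [ 0.463 -0.11   0.132] [ 0.443 -0.144  0.095] [ 0.502 -0.091  0.145]
scene0 [199 196  28  27  52] [0.593 0.021 0.106] [0.549 0.008 0.096] [0.641 0.035 0.109]
scene0 [238 207  32  23 408] [0.499 0.008 0.129] [ 0.477 -0.037  0.095] [0.544 0.028 0.143]
scene0 [185 248   4  12  42] [0.553 0.138 0.112] [0.549 0.132 0.102] [0.563 0.144 0.12 ]
side0 [ 206  154  116   79 5399] [ 0.551 -0.085  0.115] [ 0.446 -0.186  0.105] [0.662 0.036 0.143]
```

Run:
```python
from h import *
H=np.zeros((14,20))
for n in ["scene0","side0"]:
    P,c,ok=cloud(n)
    for p in P[ok]:
        i=int((p[0]-.2)//.05);j=int((p[1]+.65)//.05)
        if 0<=i<14 and 0<=j<20 and p[2]<1.2: H[i,j]=max(H[i,j],p[2])
print("cols y from",[-65+5*j for j in range(20)])
for i in range(14): print(round(.2+.05*i,2),(H[i]*100).astype(int))
```

```text
cols y from [-65, -60, -55, -50, -45, -40, -35, -30, -25, -20, -15, -10, -5, 0, 5, 10, 15, 20, 25, 30]
0.2 [ 0  0  0  0  0  0  0  0  0  0 45 36 53 50 40 30  6  5  5  0]
0.25 [ 0  0  0  0  0  0  1  1  0  0 51 52 53 49 24  0  6 12  5  0]
0.3 [ 0  0  0  0  0  0  0  1  0  0 50  0  1  1  0  0 12 12 12  0]
0.35 [ 0  0  0  0  0  0  0  1  1  0  0  1  2  1  0  0 12 12 12  0]
0.4 [ 0  0  0  0  0  0  0  0  0  0 13  2  2  2  0  0  6  6 12 12]
0.45 [ 0  0  0  0  0  0  0  0  0 11 14 14 14 14  0  0  0  0 20 21]
0.5 [ 0  0  0  0  0  0  0  0  4 11 11 11 13 14  0 12 11  7 13 21]
0.55 [ 0  0  0  0  0  0  0  0  0 14 13 11 11 11  0 12 12  6  9  9]
0.6 [ 0  0  0  0  0  0  0  0  0 14 14 14 42 41 40 39 12 12  9  9]
0.65 [ 0  0  0  0  0  0  0  0  0  2  1 45 44 44 44 41 39 38 38 19]
0.7 [ 0  0  0  0  0  0  0  0  0  2  2  0  0 47 44 47 41 39 38 32]
0.75 [ 0  0  0  0  0  0 19 23 44 44 40  4  4  4  4 48 35 32 22 19]
0.8 [ 0  0  0  0  0  0 23 23 44 41 37  2  2  2 47 48 48 34 24  0]
0.85 [ 0  0  0  0  0  0 10 23 31  2  6 13 14 14 14 14 13 33  0  0]
```

View pics/scene0_z.png

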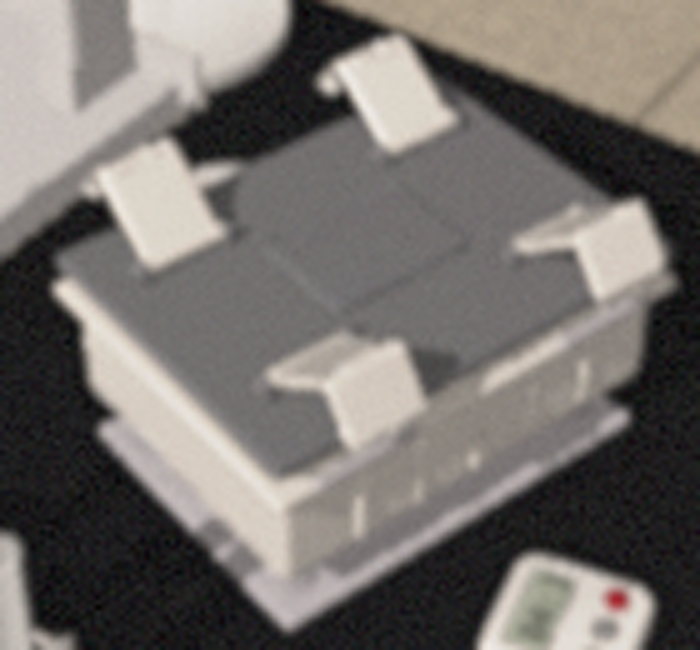

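View pics/side0_z.png

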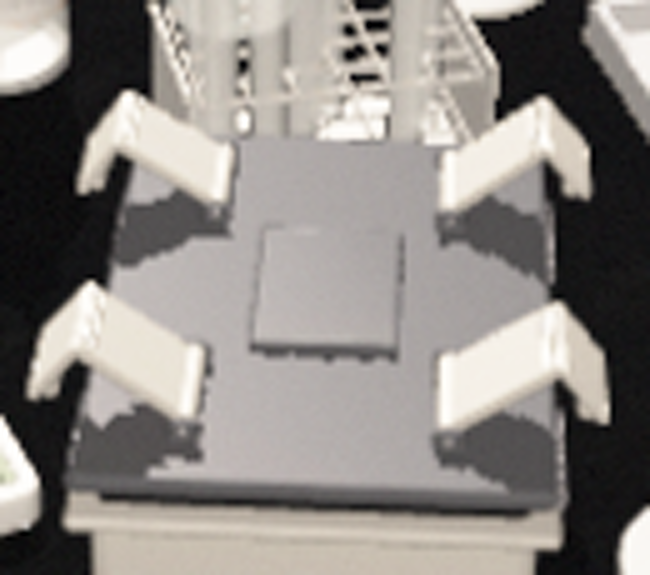

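Run:
```python
from h import *
for n in ["scene0","side0"]:
    P,c,ok=cloud(n)
    m=ok&(P[...,2]>.16)&(P[...,0]>.5)&(P[...,0]<.8)&(P[...,1]>-.3)&(P[...,1]<.15)&(P[...,2]<.8)
    N,L,st,ce=cv2.connectedComponentsWithStats(m.astype(np.uint8))
    for i in range(1,N):
        if st[i,4]>8:
            Q=P[L==i];print(n,st[i],Q.min(0).round(3),Q.max(0).round(3),Q.mean(0).round(3))
    # nearest point to the far left clip above .16
    Q=P[m]; d=np.hypot(Q[:,0]-.63,Q[:,1]+.03); o=np.argsort(d)[:200:20]; print(Q[o].round(3))
# pad edges rays in scene: zoom coords -> px
```

```text
scene0 [ 59   0  11  71 359] [0.741 0.102 0.4  ] [0.757 0.15  0.484] [0.748 0.127 0.446]
scene0 [ 77   0  73  80 592] [0.698 0.001 0.396] [0.713 0.15  0.471] [0.703 0.079 0.429]
scene0 [ 103    0  138  118 3306] [ 0.644 -0.299  0.16 ] [0.8  0.15 0.46] [ 0.753 -0.13   0.303]
[[ 0.651 -0.026  0.427]
 [ 0.653 -0.027  0.428]
 [ 0.651 -0.016  0.423]
 [ 0.65  -0.012  0.419]
 [ 0.656 -0.021  0.429]
 [ 0.652 -0.011  0.424]
 [ 0.653 -0.01   0.424]
 [ 0.648 -0.003  0.416]
 [ 0.654 -0.006  0.422]
 [ 0.649  0.     0.415]]
side0 [ 422    0   73  194 4744] [ 0.789 -0.206  0.16 ] [ 0.8   -0.157  0.444] [ 0.794 -0.184  0.318]
side0 [ 435  187   48   49 1414] [ 0.762 -0.3    0.16 ] [ 0.8   -0.216  0.202] [ 0.78  -0.271  0.184]
[[ 0.792 -0.159  0.42 ]
 [ 0.792 -0.16   0.323]
 [ 0.792 -0.16   0.254]
 [ 0.793 -0.159  0.175]
 [ 0.79  -0.162  0.311]
 [ 0.792 -0.161  0.327]
 [ 0.792 -0.161  0.29 ]
 [ 0.793 -0.161  0.325]
 [ 0.792 -0.162  0.203]
 [ 0.791 -0.163  0.174]]
```

Run:
```python
from h import *
P,c,ok=cloud("scene0")
d=dict(np.load("side0.npz"))
for u,v in [(203,5),(198,20),(190,33),(175,52),(150,72),(120,86),(90,97),(60,108),(20,124),(130,20),(110,45),(95,62),(70,85),(60,20),(50,90)]:
    w=P[v-3:v+4,u-3:u+4].reshape(-1,3); w=w[np.argmax(w[:,2]*0+1e-9-np.linalg.norm(w-0,axis=1)*0)] if 0 else None
    zz=np.load("scene0.npz")["depth"][v-4:v+5,u-4:u+5]; k=np.unravel_index(np.argmin(np.where(zz>0,zz,9)),zz.shape)
    p=P[v-4+k[0],u-4+k[1]]
    q=cv2.projectPoints(p.reshape(1,3),d["rvec"],d["tvec"],d["K"],None)[0].ravel()
    print((u,v),p.round(3),"side px",q.round())
```

```text
(203, 5) [ 0.664 -0.064  0.457] side px [346. -31.]
(198, 20) [ 0.653 -0.037  0.435] side px [330. -18.]
(190, 33) [ 0.65  -0.014  0.426] side px [322. -15.]
(175, 52) [0.647 0.024 0.411] side px [311. -10.]
(150, 72) [0.645 0.081 0.395] side px [298.  -8.]
(120, 86) [0.651 0.131 0.39 ] side px [294. -11.]
(90, 97) [0.659 0.174 0.387] side px [291. -16.]
(60, 108) [0.667 0.209 0.384] side px [290. -18.]
(20, 124) [0.682 0.258 0.379] side px [290. -21.]
(130, 20) [0.701 0.042 0.451] side px [343. -41.]
(110, 45) [0.701 0.088 0.424] side px [331. -29.]
(95, 62) [0.702 0.123 0.41 ] side px [324. -24.]
(70, 85) [0.709 0.169 0.397] side px [318. -22.]
(60, 20) [0.751 0.12  0.465] side px [355. -61.]
(50, 90) [0.716 0.196 0.394] side px [317. -23.]
```

```bash
cat >> h.py <<'E'
def ray(n,u,v,z):
    d=dict(np.load(n+".npz"));R=cv2.Rodrigues(d["rvec"])[0];t=d["tvec"].ravel()
    o=-R.T@t; r=R.T@np.linalg.inv(d["K"])@np.array([u,v,1.]); return o+r*(z-o[2])/r[2]
E
python3 - <<'E'
from h import *
S=np.array([(265,240),(395,180),(468,240),(340,312)])/5+[185,140]
D=np.array([(262,228),(403,233),(397,350),(252,345)])/5+[200,135]
for z in (.108,.112,.116):
    for n,A in(("scene0",S),("side0",D)):
        w=np.array([ray(n,u-.4,v-.4,z)[:2] for u,v in A]); r=cv2.minAreaRect((w*1000).astype(np.float32));print(z,n,w.mean(0).round(4),np.round(r[1],1),round(r[2],1))
# pad depth patches
for n,(u,v) in(("scene0",(258,189)),("side0",(266,193))):
    P,c,ok=cloud(n); print(np.median(P[v-4:v+5,u-4:u+5].reshape(-1,3),0))
# rim-lid outer corners front
E
```

```text
0.108 scene0 [ 0.5575 -0.0819] [69.1 54.2] 71.9
0.108 side0 [ 0.5559 -0.0702] [69.8 50.7] 74.0
0.112 scene0 [ 0.5548 -0.0781] [68.6 53.8] 71.9
0.112 side0 [ 0.5545 -0.0756] [69.2 50.2] 74.0
0.116 scene0 [ 0.5521 -0.0743] [68.1 53.4] 71.9
0.116 side0 [ 0.5532 -0.081 ] [68.6 49.8] 74.0
[ 0.55152681 -0.07286715  0.11467756]
[ 0.55493509 -0.07877252  0.11211001]
```

```bash
cat >> h.py <<'E'
from scipy.spatial.transform import Rotation as Ro
C=np.array([.554,-.077]); YAW=np.deg2rad(-16.3)
def q2R(q): return Ro.from_quat([q[1],q[2],q[3],q[0]])
def boxw(x,y): 
    c,s=np.cos(YAW),np.sin(YAW); return C+[c*x-s*y, s*x+c*y]
def Rt(tilt):
    """tool x along box x, tool z down; tilt>0 leans fingertips toward box +x"""
    R=Ro.from_euler('z',YAW)*Ro.from_euler('x',np.pi)
    return Ro.from_euler('z',YAW)*Ro.from_euler('y',-tilt)*Ro.from_euler('z',-YAW)*R
def go(s,bx,by,ztip,tilt=0,L=.073):
    R0=q2R(s["ee_rot"]);T=Rt(tilt);p=np.r_[boxw(bx,by),ztip]-T.apply([0,0,L])
    lin=R0.inv().apply(p-s["position"]);turn=(R0.inv()*T).as_rotvec()/(np.pi/4)
    return lin.round(4),turn.round(4),p.round(4)
E
python3 - <<'E'
from h import *
from cell import bot
s=bot.sense();print(go(s,0,0,.22)); print(Rt(.4).apply([0,0,1]),Rt(0).as_matrix().round(2))
E
```

```text
(array([ 0.4745, -0.3287,  0.0107]), array([-1.200e-03,  4.000e-04,  8.968e-01]), array([ 0.554, -0.077,  0.293]))
[ 0.37376579 -0.10929676 -0.92106099] [[ 0.96 -0.28 -0.  ]
 [-0.28 -0.96 -0.  ]
 [ 0.    0.   -1.  ]]
```

play_rows --linear '[[0.045, -0.03, 0.0], [0.09, -0.06, 0.0], [0.13, -0.09, 0.0], [0.17, -0.12, 0.0], [0.21, -0.145, 0.0], [0.25, -0.175, 0.0], [0.29, -0.2, 0.0], [0.33, -0.23, 0.0], [0.37, -0.26, 0.0], [0.41, -0.285, 0.0]]' --turn '[[0, 0, 0.09], [0, 0, 0.18], [0, 0, 0.27], [0, 0, 0.36], [0, 0, 0.45], [0, 0, 0.54], [0, 0, 0.63], [0, 0, 0.72], [0, 0, 0.81], [0, 0, 0.897]]' --fingers -1

```text
time_s: 1.1
position: [0.5134, -0.1412, 0.3039]
ee_rot: [-0.0, 0.99, -0.143, -0.0]
contact_force: [0.9, -1.1, -0.6]
width: 0.002
```

Run:
```python
from h import *
from cell import bot
s=bot.sense();print(s["time_s"],s["q"].round(3),s["position"],s["contact_force"],s["width"],go(s,0,0,.22))
im=bot.get_image("wrist");cv2.imwrite("pics/w1.png",im["pixels"][:,:,::-1]);np.savez("w1.npz",pos=s["position"],rot=s["ee_rot"],**im)
im=bot.get_image("side");cv2.imwrite("pics/s1.png",im["pixels"][:,:,::-1])
im=bot.get_image("scene");cv2.imwrite("pics/sc1.png",im["pixels"][:,:,::-1])
```

```text
1.1 [-0.392  0.36   1.785 -0.     0.997  1.466] [ 0.51344037 -0.1412395   0.30385806] [ 0.86291272 -1.111168   -0.62347854] 0.001676269157213551 (array([ 0.0207, -0.0731,  0.0108]), array([ 0.    ,  0.0004, -0.0039]), array([ 0.554, -0.077,  0.293]))
```

View pics/w1.png

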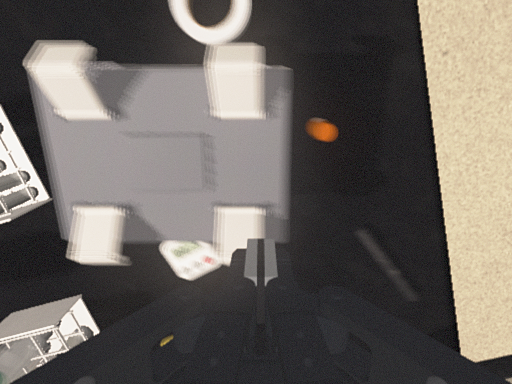

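View pics/sc1.png

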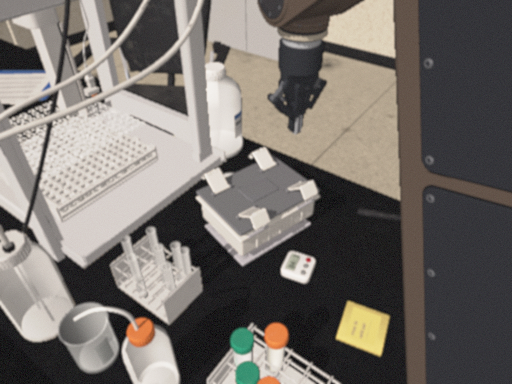

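View pics/s1.png

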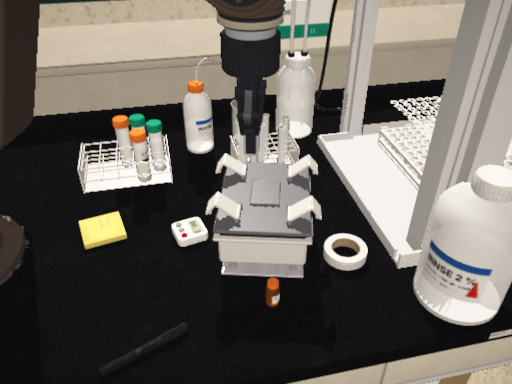

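The scene is unchanged. The wrist picture is blurred by motion, with the pad around (165,162). I'll move over the pad, settle, and measure again.

play_rows --linear '[[0.01, -0.036, 0], [0.0205, -0.073, 0], [0.0205, -0.073, 0], [0.0205, -0.073, 0], [0.0205, -0.073, 0]]' --turn '[[0, 0, -0.004], [0, 0, -0.004], [0, 0, -0.004], [0, 0, -0.004], [0, 0, -0.004]]'

```text
time_s: 1.75
position: [0.5526, -0.0803, 0.3037]
ee_rot: [0.0, 0.99, -0.141, -0.0]
contact_force: [0.1, -0.5, -0.3]
width: -0.0
```

Run:
```python
from h import *
from cell import bot
s=bot.sense();print(s["time_s"],s["position"],s["contact_force"],go(s,0,0,.22))
im=bot.get_image("wrist");cv2.imwrite("pics/w2.png",im["pixels"][:,:,::-1]);np.savez("w2.npz",pos=s["position"],rot=s["ee_rot"],**im)
T=im["tool_from_camera"];print(T.round(3))
v,u=np.mgrid[:384,:512];z=im["depth"];K=im["K"]
c=np.stack([(u-K[0,2])/K[0,0]*z,(v-K[1,2])/K[1,1]*z,z],-1)
P=q2R(s["ee_rot"]).apply((c@T[:3,:3].T+T[:3,3]).reshape(-1,3)).reshape(384,512,3)+s["position"]
np.save("w2P.npy",P)
px=im["pixels"].astype(int)
m=(z>0)&(px.min(-1)>150)&(P[...,2]>.112)&(P[...,2]<.16)&(np.hypot(P[...,0]-.554,P[...,1]+.077)<.16)
N,L,st,ce=cv2.connectedComponentsWithStats(m.astype(np.uint8))
for i in range(1,N):
    if st[i,4]>40:
        Q=P[L==i]; d=Q[:,:2]-C; cc,ss=np.cos(YAW),np.sin(YAW); b=np.c_[d[:,0]*cc+d[:,1]*ss,-d[:,0]*ss+d[:,1]*cc,Q[:,2]]
        print(st[i],(np.percentile(b,[1,50,99],axis=0)*1000).round(1).tolist())
g=px.mean(-1);m=(z>0)&(g<135)&(g>40)&(P[...,2]>.1)&(P[...,2]<.125)
Q=P[m];d=Q[:,:2]-C;b=np.c_[d[:,0]*cc+d[:,1]*ss,-d[:,0]*ss+d[:,1]*cc]
print("lid",(np.percentile(b,[.5,50,99.5],axis=0)*1000).round(1).tolist(),np.median(Q[:,2]))
```

```text
1.75 [ 0.55256401 -0.08031264  0.30371158] [ 0.11844777 -0.52791638 -0.30646314] (array([ 0.0005, -0.0036,  0.0107]), array([0.0005, 0.0008, 0.0026]), array([ 0.554, -0.077,  0.293]))
[[-0.002 -0.952 -0.307  0.08 ]
 [ 1.    -0.002 -0.     0.001]
 [-0.001 -0.307  0.952 -0.071]
 [ 0.     0.     0.     1.   ]]
[ 140   76   60   69 3163] [[39.5, 47.1, 117.8], [68.3, 63.9, 133.8], [91.5, 81.1, 145.1]]
[ 306   76   57   70 3254] [[39.5, -77.1, 117.7], [68.3, -59.3, 132.4], [91.7, -42.2, 143.5]]
[ 162  230   46   54 2132] [[-78.7, 46.5, 117.0], [-58.3, 63.7, 129.5], [-38.4, 81.1, 141.9]]
[ 301  230   45   55 2234] [[-83.8, -77.3, 117.2], [-58.1, -59.5, 131.2], [-38.4, -42.3, 144.3]]
lid [[-75.7, -100.4], [-7.0, 31.8], [92.5, 242.6]] 0.11040520801411638
```

View pics/w2.png

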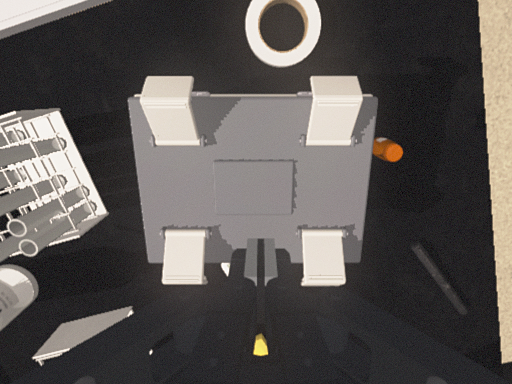

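The wrist view is sharp: pad at (254,187), clips at (170,110), (335,110), (186,257) and (323,257). The clip edges are symmetric about a centre 2 mm from my first estimate, so I'll update it and start down.

```bash
sed -i 's/C=np.array(.*); YAW/C=np.array([.555,-.0755]); YAW/' h.py
python3 - <<'E'
from h import *
from cell import bot
s=bot.sense();print(s["position"],go(s,0,0,.12))
E
```

```text
[ 0.55258494 -0.08034668  0.30384471] (array([ 0.001 , -0.0054,  0.1108]), array([0.0003, 0.0004, 0.002 ]), array([ 0.555 , -0.0755,  0.193 ]))
```

play_rows --linear '[[0.001, -0.005, 0.03], [0.001, -0.005, 0.06], [0.001, -0.005, 0.085], [0.001, -0.005, 0.1], [0.001, -0.005, 0.105], [0.001, -0.005, 0.108], [0.001, -0.005, 0.108], [0.001, -0.005, 0.108]]' --turn '[[0, 0, 0], [0, 0, 0], [0, 0, 0], [0, 0, 0], [0, 0, 0], [0, 0, 0], [0, 0, 0], [0, 0, 0]]'

```text
time_s: 2.6
position: [0.5557, -0.0748, 0.1967]
ee_rot: [0.0, 0.99, -0.14, 0.001]
contact_force: [0.1, -0.6, -0.2]
width: -0.002
```

play_rows --linear '[[0, 0, 0.002], [0, 0, 0.004], [0, 0, 0.006], [0, 0, 0.007], [0, 0, 0.008], [0, 0, 0.008]]' --turn '[[0, 0, 0], [0, 0, 0], [0, 0, 0], [0, 0, 0], [0, 0, 0], [0, 0, 0]]'

```text
time_s: 3.2
position: [0.5555, -0.0745, 0.1877]
ee_rot: [0.0, 0.99, -0.14, -0.0]
contact_force: [-0.2, -0.8, -0.6]
width: -0.001
```

play_rows --linear '[[0, 0, 0.0007], [0, 0, 0.0014], [0, 0, 0.002], [0, 0, 0.002]]' --turn '[[0, 0, 0], [0, 0, 0], [0, 0, 0], [0, 0, 0]]'

```text
time_s: 3.6
position: [0.5556, -0.0746, 0.1861]
ee_rot: [0.0, 0.99, -0.14, 0.0]
contact_force: [-0.5, 0.7, 3.4]
width: 0.001
```

play_rows --linear '[[0, 0, 0.0005], [0, 0, 0.001], [0, 0, 0.0015], [0, 0, 0.0015]]' --turn '[[0, 0, 0], [0, 0, 0], [0, 0, 0], [0, 0, 0]]'

```text
time_s: 4.0
position: [0.5555, -0.0746, 0.1845]
ee_rot: [0.0, 0.99, -0.14, 0.0]
contact_force: [-0.8, 0.9, 4.4]
width: 0.001
```

Sliding at about 4–5 N. I'll continue in small steps.

play_rows --linear '[[0, 0, 0.0005], [0, 0, 0.001], [0, 0, 0.0015], [0, 0, 0.0015]]' --turn '[[0, 0, 0], [0, 0, 0], [0, 0, 0], [0, 0, 0]]'

```text
time_s: 4.4
position: [0.5556, -0.0746, 0.183]
ee_rot: [0.0, 0.99, -0.14, 0.0]
contact_force: [-1.4, 0.0, 4.2]
width: -0.002
```

play_rows --linear '[[0, 0, 0.0005], [0, 0, 0.001], [0, 0, 0.001]]' --turn '[[0, 0, 0], [0, 0, 0], [0, 0, 0]]'

```text
time_s: 4.7
position: [0.5556, -0.0745, 0.182]
ee_rot: [0.0, 0.99, -0.14, 0.0]
contact_force: [-0.7, 0.3, 4.5]
width: 0.001
```

play_rows --linear '[[0, 0, 0.0005], [0, 0, 0.001], [0, 0, 0.001]]' --turn '[[0, 0, 0], [0, 0, 0], [0, 0, 0]]'

```text
time_s: 5.0
position: [0.5556, -0.0745, 0.1809]
ee_rot: [0.0, 0.99, -0.14, 0.0]
contact_force: [-1.1, 0.4, 4.6]
width: 0.001
```

play_rows --linear '[[0, 0, 0.0005], [0, 0, 0.0005]]' --turn '[[0, 0, 0], [0, 0, 0]]'

```text
time_s: 5.2
position: [0.5555, -0.0746, 0.1804]
ee_rot: [0.0, 0.99, -0.14, 0.0]
contact_force: [-1.5, 0.2, 4.8]
width: 0.001
```

play_rows --linear '[[0, 0, 0.0005], [0, 0, 0.0005]]' --turn '[[0, 0, 0], [0, 0, 0]]'

```text
time_s: 5.4
position: [0.5556, -0.0746, 0.1799]
ee_rot: [0.0, 0.99, -0.14, 0.0]
contact_force: [-0.5, 0.4, 5.0]
width: 0.003
```

play_rows --linear '[[0, 0, 0.0005], [0, 0, 0.0005]]' --turn '[[0, 0, 0], [0, 0, 0]]'

```text
time_s: 5.6
position: [0.5556, -0.0745, 0.1794]
ee_rot: [0.0, 0.99, -0.14, 0.0]
contact_force: [-1.0, -0.1, 4.8]
width: -0.002
```

play_rows --linear '[[0, 0, 0.0005], [0, 0, 0.0005]]' --turn '[[0, 0, 0], [0, 0, 0]]'

```text
time_s: 5.8
position: [0.5556, -0.0746, 0.1789]
ee_rot: [0.0, 0.99, -0.14, 0.0]
contact_force: [-0.5, 0.5, 4.1]
width: -0.001
```

play_rows --linear '[[0, 0, 0.0005], [0, 0, 0.0005]]' --turn '[[0, 0, 0], [0, 0, 0]]'

```text
time_s: 6.0
position: [0.5555, -0.0746, 0.1784]
ee_rot: [0.0, 0.99, -0.14, 0.0]
contact_force: [-1.0, -0.4, 3.4]
width: 0.002
```

play_rows --linear '[[0, 0, 0.0005], [0, 0, 0.0005]]' --turn '[[0, 0, 0], [0, 0, 0]]'

```text
time_s: 6.2
position: [0.5556, -0.0746, 0.178]
ee_rot: [0.0, 0.99, -0.14, 0.0]
contact_force: [-1.6, 0.1, 5.8]
width: 0.0
```

play_rows --linear '[[0, 0, 0.0005], [0, 0, 0.0005]]' --turn '[[0, 0, 0], [0, 0, 0]]'

```text
time_s: 6.4
position: [0.5556, -0.0745, 0.178]
ee_rot: [0.0, 0.99, -0.14, 0.0]
contact_force: [-3.2, 0.7, 13.5]
width: 0.002
```

play_rows --linear '[[0, 0, 0.0005], [0, 0, 0.0005]]' --turn '[[0, 0, 0], [0, 0, 0]]'

```text
time_s: 6.6
position: [0.5556, -0.0745, 0.178]
ee_rot: [0.0, 0.99, -0.14, 0.0]
contact_force: [-4.0, 1.3, 17.6]
width: 0.002
```

The lid has bottomed: motion stopped at TCP z 0.178 m while the force rose to 17.6 N. That gives h ≈ 21 mm, so a clip at home should stop the TCP near z 0.1815. Lifting now.

Run:
```python
from h import *
from cell import bot
s=bot.sense();print(s["position"],go(s,-72,0,.17) and go(s,-.072,.062,.16))
```

```text
[ 0.55556608 -0.07454929  0.17796202] (array([-0.072 , -0.0611, -0.0551]), array([ 0.0001, -0.0012,  0.0038]), array([0.5033, 0.0042, 0.233 ]))
```

play_rows --linear '[[0, 0, -0.02], [0, 0, -0.05], [-0.02, -0.02, -0.06], [-0.05, -0.045, -0.06], [-0.072, -0.061, -0.06], [-0.072, -0.061, -0.057], [-0.072, -0.061, -0.055], [-0.072, -0.061, -0.055]]' --turn '[[0, 0, 0], [0, 0, 0], [0, 0, 0], [0, 0, 0], [0, 0, 0], [0, 0, 0], [0, 0, 0], [0, 0, 0]]'

```text
time_s: 7.4
position: [0.5038, 0.0035, 0.2314]
ee_rot: [0.0, 0.99, -0.141, -0.0]
contact_force: [-0.5, 0.4, 0.4]
width: -0.007
```

Run:
```python
from h import *
from cell import bot
s=bot.sense();print(s["time_s"],s["position"],s["contact_force"],go(s,-.072,.062,.15))
im=bot.get_image("wrist");cv2.imwrite("pics/w3.png",im["pixels"][:,:,::-1])
im=bot.get_image("side");cv2.imwrite("pics/s3.png",im["pixels"][120:270,150:370,::-1].repeat(3,0).repeat(3,1))
```

```text
7.4 [0.50384414 0.00350484 0.23140646] [-0.4792789   0.35301629  0.39902226] (array([-0.0007, -0.0005,  0.0084]), array([0.0003, 0.0003, 0.0033]), array([0.5033, 0.0042, 0.223 ]))
```

View pics/w3.png

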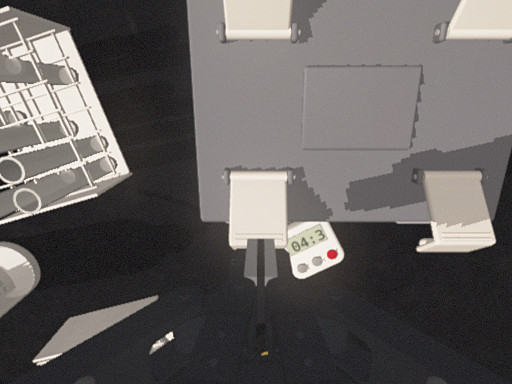

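View pics/s3.png

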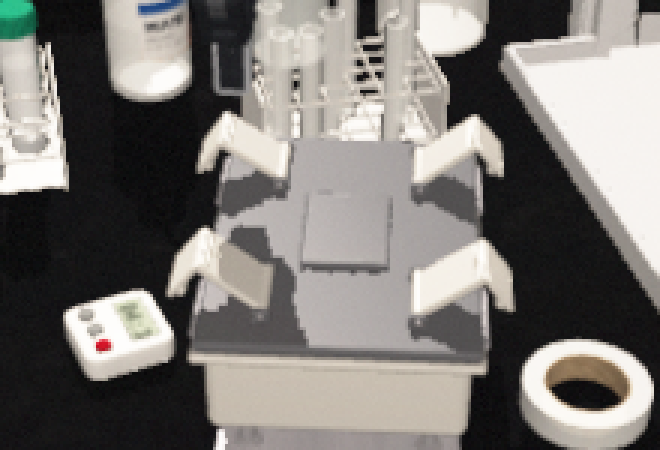

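Wrist view: the closed fingers at (262,250) are over the outer end of the near-left clip at (258,205). Now I'll press it down in steps.

play_rows --linear '[[0, 0, 0.004], [0, 0, 0.009], [0, 0, 0.013], [0, 0, 0.017], [0, 0, 0.02], [0, 0, 0.023], [0, 0, 0.026], [0, 0, 0.029], [0, 0, 0.03]]' --turn '[[0, 0, 0], [0, 0, 0], [0, 0, 0], [0, 0, 0], [0, 0, 0], [0, 0, 0], [0, 0, 0], [0, 0, 0], [0, 0, 0]]'

```text
time_s: 8.4
position: [0.5033, 0.0041, 0.2016]
ee_rot: [0.0, 0.99, -0.14, -0.0]
contact_force: [-0.3, -0.0, 1.1]
width: -0.002
```

play_rows --linear '[[0, 0, 0.002], [0, 0, 0.004], [0, 0, 0.006], [0, 0, 0.008], [0, 0, 0.008]]' --turn '[[0, 0, 0], [0, 0, 0], [0, 0, 0], [0, 0, 0], [0, 0, 0]]'

```text
time_s: 8.9
position: [0.5032, 0.004, 0.1936]
ee_rot: [0.0, 0.99, -0.14, -0.0]
contact_force: [-0.6, 0.4, 1.0]
width: -0.001
```

play_rows --linear '[[0, 0, 0.002], [0, 0, 0.004], [0, 0, 0.005], [0, 0, 0.005]]' --turn '[[0, 0, 0], [0, 0, 0], [0, 0, 0], [0, 0, 0]]'

```text
time_s: 9.3
position: [0.5033, 0.004, 0.1887]
ee_rot: [0.0, 0.99, -0.14, -0.0]
contact_force: [-0.8, 0.1, -0.4]
width: -0.005
```

play_rows --linear '[[0, 0, 0.0005], [0, 0, 0.001], [0, 0, 0.001]]' --turn '[[0, 0, 0], [0, 0, 0], [0, 0, 0]]'

```text
time_s: 9.6
position: [0.5033, 0.004, 0.1879]
ee_rot: [0.0, 0.99, -0.14, 0.0]
contact_force: [-0.8, 0.2, -0.9]
width: 0.003
```

play_rows --linear '[[0, 0, 0.0005], [0, 0, 0.001], [0, 0, 0.001]]' --turn '[[0, 0, 0], [0, 0, 0], [0, 0, 0]]'

```text
time_s: 9.9
position: [0.5033, 0.0041, 0.1869]
ee_rot: [0.0, 0.99, -0.14, -0.0]
contact_force: [-0.6, -0.1, 0.5]
width: -0.002
```

play_rows --linear '[[0, 0, 0.0005], [0, 0, 0.001], [0, 0, 0.001]]' --turn '[[0, 0, 0], [0, 0, 0], [0, 0, 0]]'

```text
time_s: 10.2
position: [0.5032, 0.0041, 0.186]
ee_rot: [0.0, 0.99, -0.14, -0.0]
contact_force: [-1.5, 0.3, 4.6]
width: -0.008
```

Resistance is starting, which should be the bead. Continuing.

play_rows --linear '[[0, 0, 0.0005], [0, 0, 0.001], [0, 0, 0.001]]' --turn '[[0, 0, 0], [0, 0, 0], [0, 0, 0]]'

```text
time_s: 10.5
position: [0.503, 0.0041, 0.185]
ee_rot: [0.0, 0.99, -0.14, -0.0]
contact_force: [-3.0, 0.9, 7.9]
width: -0.001
```

play_rows --linear '[[0, 0, 0.0005], [0, 0, 0.001], [0, 0, 0.001]]' --turn '[[0, 0, 0], [0, 0, 0], [0, 0, 0]]'

```text
time_s: 10.8
position: [0.5028, 0.0042, 0.184]
ee_rot: [0.0, 0.99, -0.14, -0.001]
contact_force: [-4.3, 1.3, 7.0]
width: 0.0
```

play_rows --linear '[[0, 0, 0.0005], [0, 0, 0.001], [0, 0, 0.001]]' --turn '[[0, 0, 0], [0, 0, 0], [0, 0, 0]]'

```text
time_s: 11.1
position: [0.5035, 0.004, 0.1828]
ee_rot: [0.0, 0.99, -0.14, 0.0]
contact_force: [-0.9, 0.1, -0.7]
width: 0.003
```

The force fell to zero past the bead, so it looks snapped. I'll check against the hard stop.

play_rows --linear '[[0, 0, 0.0005], [0, 0, 0.001], [0, 0, 0.001]]' --turn '[[0, 0, 0], [0, 0, 0], [0, 0, 0]]'

```text
time_s: 11.4
position: [0.5034, 0.004, 0.1818]
ee_rot: [0.0, 0.99, -0.14, -0.0]
contact_force: [-0.3, 0.5, 0.4]
width: -0.002
```

play_rows --linear '[[0, 0, 0.0005], [0, 0, 0.001], [0, 0, 0.001]]' --turn '[[0, 0, 0], [0, 0, 0], [0, 0, 0]]'

```text
time_s: 11.7
position: [0.5034, 0.004, 0.1812]
ee_rot: [0.0, 0.99, -0.14, 0.0]
contact_force: [-1.1, -0.3, 6.0]
width: 0.002
```

Near-left is home: hard stop at 0.1812 m against the predicted 0.1815 m. Next is far-right, the diagonal. I'll lean the tool back about 20° because the hanging tubes (x≈0.65, z≈0.42) are near the far clips.

Run:
```python
from h import *
from cell import bot
s=bot.sense();print(s["position"],go(s,.08,-.062,.165,.35))
```

```text
[0.50336414 0.00404362 0.18124941] (array([ 0.1265,  0.1242, -0.0523]), array([-0.0006,  0.445 ,  0.0038]), array([ 0.5904, -0.1504,  0.2336]))
```

play_rows --linear '[[0, 0, -0.02], [0, 0, -0.05], [0.02, 0.02, -0.07], [0.05, 0.05, -0.075], [0.08, 0.08, -0.075], [0.105, 0.105, -0.075], [0.1265, 0.1245, -0.07], [0.1265, 0.1245, -0.06], [0.1265, 0.1245, -0.054], [0.1265, 0.1245, -0.054]]' --turn '[[0, 0, 0], [0, 0, 0], [0, 0.08, 0], [0, 0.17, 0], [0, 0.26, 0], [0, 0.35, 0], [0, 0.445, 0.004], [0, 0.445, 0.004], [0, 0.445, 0.004], [0, 0.445, 0.004]]'

```text
time_s: 12.7
position: [0.5896, -0.1499, 0.2338]
ee_rot: [0.024, 0.975, -0.14, 0.171]
contact_force: [0.3, 0.2, 0.3]
width: 0.001
```

Run:
```python
from h import *
from cell import bot
s=bot.sense();print(s["time_s"],s["position"],s["contact_force"],go(s,.08,-.062,.125,.35))
for n in["wrist","scene","side"]:
  im=bot.get_image(n);cv2.imwrite(f"pics/{n}4.png",im["pixels"][:,:,::-1])
```

```text
12.7 [ 0.5896297  -0.14986911  0.23375643] [0.31717793 0.21183805 0.34381619] (array([-0.0128,  0.0004,  0.0381]), array([-0.0011,  0.0046,  0.0001]), array([ 0.5904, -0.1504,  0.1936]))
```

View pics/wrist4.png

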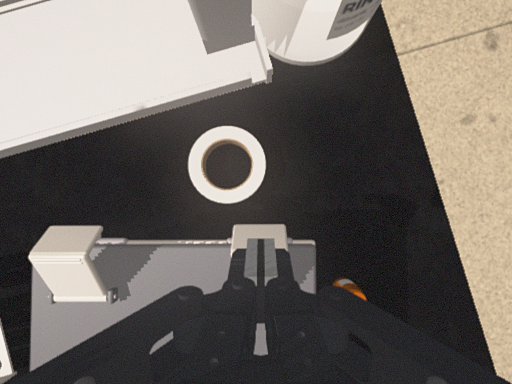

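View pics/scene4.png

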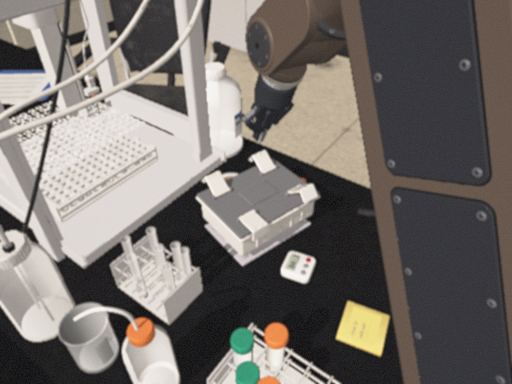

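View pics/side4.png

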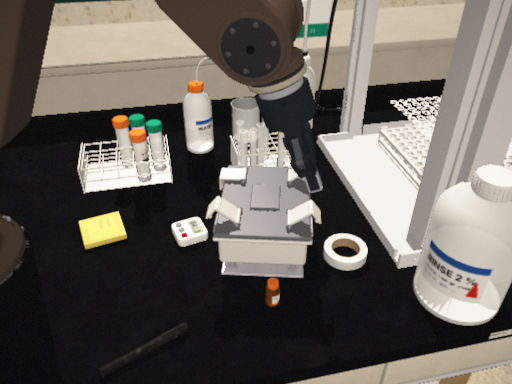

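The wrist view shows the fingers laterally centred on the far-right clip at (260,240). The side view shows near-left lying flat and the wrist clear of the frame. Going down along world z.

play_rows --linear '[[-0.0015, 0.0004, 0.006], [-0.003, 0.0004, 0.012], [-0.0045, 0.0004, 0.016], [-0.006, 0.0004, 0.02], [-0.0075, 0.0004, 0.0235], [-0.009, 0.0004, 0.027], [-0.0103, 0.0004, 0.031], [-0.0115, 0.0004, 0.0345], [-0.0115, 0.0004, 0.0345]]' --turn '[[0, 0.004, 0], [0, 0.004, 0], [0, 0.004, 0], [0, 0.004, 0], [0, 0.004, 0], [0, 0.004, 0], [0, 0.004, 0], [0, 0.004, 0], [0, 0.004, 0]]'

```text
time_s: 13.75
position: [0.591, -0.1513, 0.198]
ee_rot: [0.025, 0.975, -0.14, 0.173]
contact_force: [0.5, -0.5, -0.8]
width: -0.001
```

play_rows --linear '[[-0.0007, 0, 0.0019], [-0.0014, 0, 0.0038], [-0.0021, 0, 0.0056], [-0.0027, 0, 0.0075], [-0.0027, 0, 0.0075]]' --turn '[[0, 0, 0], [0, 0, 0], [0, 0, 0], [0, 0, 0], [0, 0, 0]]'

```text
time_s: 14.25
position: [0.5911, -0.1513, 0.1903]
ee_rot: [0.025, 0.975, -0.14, 0.173]
contact_force: [-0.7, -0.8, -0.0]
width: -0.0
```

play_rows --linear '[[-0.0003, 0, 0.001], [-0.0007, 0, 0.0019], [-0.0007, 0, 0.0019]]' --turn '[[0, 0, 0], [0, 0, 0], [0, 0, 0]]'

```text
time_s: 14.55
position: [0.5911, -0.1514, 0.1885]
ee_rot: [0.025, 0.975, -0.14, 0.174]
contact_force: [-0.1, 0.1, 0.4]
width: 0.004
```

play_rows --linear '[[-0.0003, 0, 0.001], [-0.0003, 0, 0.001]]' --turn '[[0, 0, 0], [0, 0, 0]]'

```text
time_s: 14.75
position: [0.5912, -0.1513, 0.1874]
ee_rot: [0.025, 0.975, -0.14, 0.174]
contact_force: [-0.6, 0.3, 0.3]
width: 0.003
```

play_rows --linear '[[-0.0003, 0, 0.001], [-0.0003, 0, 0.001]]' --turn '[[0, 0, 0], [0, 0, 0]]'

```text
time_s: 14.95
position: [0.5913, -0.1514, 0.1864]
ee_rot: [0.025, 0.975, -0.14, 0.174]
contact_force: [-0.6, 0.2, 0.5]
width: 0.003
```

play_rows --linear '[[-0.0003, 0, 0.001], [-0.0003, 0, 0.001]]' --turn '[[0, 0, 0], [0, 0, 0]]'

```text
time_s: 15.15
position: [0.5913, -0.1514, 0.1853]
ee_rot: [0.025, 0.975, -0.14, 0.174]
contact_force: [0.3, -0.3, -0.5]
width: -0.0
```

Run:
```python
from h import *
from cell import bot
a=bot.get_image("wrist")["pixels"][200:330,150:370,::-1]; b=bot.get_image("side")["pixels"][130:260,180:400,::-1]
cv2.imwrite("pics/c5.png",cv2.resize(np.vstack([a,b]),None,fx=2.2,fy=2.2,interpolation=cv2.INTER_CUBIC))
```

```text
(no output)
```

View pics/c5.png

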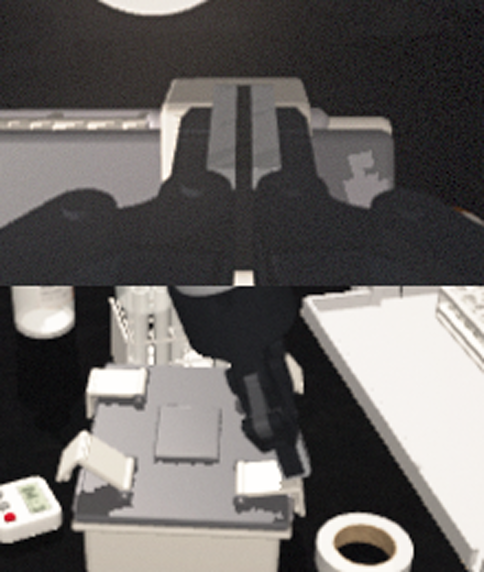

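The fingertip sits on the outer end of the far-right clip, which is already near level. Continuing.

play_rows --linear '[[-0.0003, 0, 0.001], [-0.0003, 0, 0.001]]' --turn '[[0, 0, 0], [0, 0, 0]]'

```text
time_s: 15.45
position: [0.5915, -0.1515, 0.1845]
ee_rot: [0.025, 0.974, -0.14, 0.174]
contact_force: [-0.6, -0.2, 1.7]
width: 0.002
```

play_rows --linear '[[-0.0003, 0, 0.001], [-0.0003, 0, 0.001]]' --turn '[[0, 0, 0], [0, 0, 0]]'

```text
time_s: 15.65
position: [0.5917, -0.1515, 0.1837]
ee_rot: [0.025, 0.974, -0.14, 0.174]
contact_force: [-0.5, 0.7, 5.3]
width: 0.004
```

play_rows --linear '[[-0.0003, 0, 0.001], [-0.0003, 0, 0.001]]' --turn '[[0, 0, 0], [0, 0, 0]]'

```text
time_s: 15.85
position: [0.5918, -0.1515, 0.1828]
ee_rot: [0.025, 0.974, -0.14, 0.174]
contact_force: [-0.9, 0.9, 5.9]
width: 0.0
```

play_rows --linear '[[-0.0003, 0, 0.001], [-0.0003, 0, 0.001]]' --turn '[[0, 0, 0], [0, 0, 0]]'

```text
time_s: 16.05
position: [0.592, -0.1516, 0.1818]
ee_rot: [0.025, 0.974, -0.14, 0.175]
contact_force: [-0.7, 0.4, 5.2]
width: -0.0
```

play_rows --linear '[[-0.0003, 0, 0.001], [-0.0003, 0, 0.001]]' --turn '[[0, 0, 0], [0, 0, 0]]'

```text
time_s: 16.25
position: [0.5915, -0.1514, 0.1799]
ee_rot: [0.025, 0.975, -0.14, 0.173]
contact_force: [0.9, 1.3, -0.1]
width: -0.002
```

Snapped. I'll confirm with the hard stop.

play_rows --linear '[[-0.0003, 0, 0.001], [-0.0003, 0, 0.001]]' --turn '[[0, 0, 0], [0, 0, 0]]'

```text
time_s: 16.45
position: [0.5916, -0.1515, 0.1793]
ee_rot: [0.025, 0.975, -0.14, 0.174]
contact_force: [-2.4, 1.0, 6.2]
width: 0.003
```

play_rows --linear '[[-0.0003, 0, 0.001], [-0.0003, 0, 0.001]]' --turn '[[0, 0, 0], [0, 0, 0]]'

```text
time_s: 16.65
position: [0.5916, -0.1515, 0.1788]
ee_rot: [0.025, 0.974, -0.14, 0.174]
contact_force: [-5.6, 2.1, 12.5]
width: -0.002
```

Far-right hit its hard stop at 12 N. Next is near-right with the tool vertical.

Run:
```python
from h import *
from cell import bot
s=bot.sense();R0=q2R(s["ee_rot"])
for z in(.178,.155):print(go(s,-.072,-.062,z,0))
print(go(s,.08,-.062,.175,.35)[0])
```

```text
(array([-0.0956, -0.0006, -0.1122]), array([-5.000e-04, -4.498e-01, -2.000e-04]), array([ 0.4685, -0.1148,  0.251 ]))
(array([-0.1035, -0.0006, -0.0906]), array([-5.000e-04, -4.498e-01, -2.000e-04]), array([ 0.4685, -0.1148,  0.228 ]))
[ 0.021  -0.0007 -0.0613]
```

play_rows --linear '[[0.01, 0, -0.03], [0.021, 0, -0.062], [-0.01, 0, -0.078], [-0.04, 0, -0.092], [-0.07, 0, -0.104], [-0.096, -0.0006, -0.112], [-0.1, -0.0006, -0.1], [-0.1035, -0.0006, -0.091], [-0.1035, -0.0006, -0.091]]' --turn '[[0, 0, 0], [0, 0, 0], [0, -0.1, 0], [0, -0.22, 0], [0, -0.34, 0], [0, -0.45, 0], [0, -0.45, 0], [0, -0.45, 0], [0, -0.45, 0]]'

```text
time_s: 17.55
position: [0.4683, -0.1148, 0.2266]
ee_rot: [-0.001, 0.99, -0.142, -0.001]
contact_force: [-0.1, 0.2, 0.1]
width: -0.001
```

Run:
```python
from h import *
from cell import bot
s=bot.sense();print(s["time_s"],s["position"],s["contact_force"],go(s,-.072,-.062,.12,0))
a=bot.get_image("wrist")["pixels"][:,:,::-1]; b=bot.get_image("side")["pixels"][130:260,180:400,::-1]
cv2.imwrite("pics/w6.png",a);cv2.imwrite("pics/s6.png",cv2.resize(b,None,fx=3,fy=3,interpolation=cv2.INTER_CUBIC))
```

```text
17.55 [ 0.46833448 -0.11481565  0.2265653 ] [-0.106011    0.19216103  0.13149936] (array([ 0.0002, -0.    ,  0.0336]), array([-0.0009,  0.0034, -0.0003]), array([ 0.4685, -0.1148,  0.193 ]))
```

View pics/w6.png

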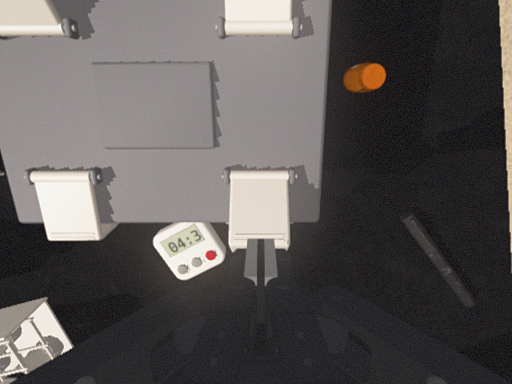

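View pics/s6.png

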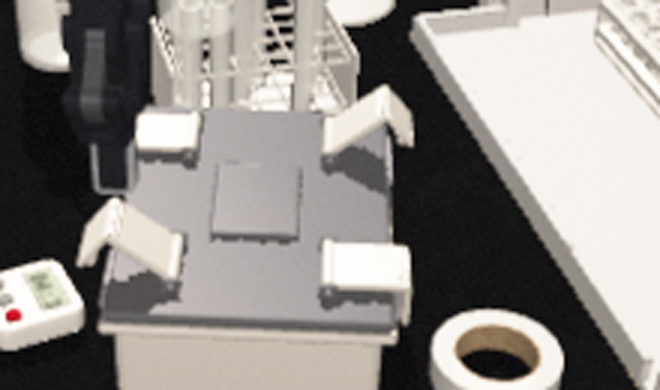

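Near-left and far-right are flat, and the finger at (262,255) is over the near-right clip at (258,208). Going down.

play_rows --linear '[[0, 0, 0.004], [0, 0, 0.008], [0, 0, 0.012], [0, 0, 0.016], [0, 0, 0.02], [0, 0, 0.024], [0, 0, 0.028], [0, 0, 0.031], [0, 0, 0.034], [0, 0, 0.034]]' --turn '[[0, 0.003, 0], [0, 0.003, 0], [0, 0.003, 0], [0, 0.003, 0], [0, 0.003, 0], [0, 0.003, 0], [0, 0.003, 0], [0, 0.003, 0], [0, 0.003, 0], [0, 0.003, 0]]'

```text
time_s: 18.65
position: [0.4685, -0.1148, 0.1934]
ee_rot: [-0.0, 0.99, -0.142, 0.001]
contact_force: [-0.2, -0.7, -0.4]
width: 0.001
```

play_rows --linear '[[0, 0, 0.0015], [0, 0, 0.003], [0, 0, 0.0045], [0, 0, 0.005]]' --turn '[[0, 0, 0], [0, 0, 0], [0, 0, 0], [0, 0, 0]]'

```text
time_s: 19.05
position: [0.4685, -0.1148, 0.1887]
ee_rot: [-0.0, 0.99, -0.142, 0.001]
contact_force: [0.3, 0.6, 0.1]
width: 0.001
```

play_rows --linear '[[0, 0, 0.001], [0, 0, 0.001]]' --turn '[[0, 0, 0], [0, 0, 0]]'

```text
time_s: 19.25
position: [0.4685, -0.1148, 0.1877]
ee_rot: [-0.0, 0.99, -0.142, 0.001]
contact_force: [0.0, -0.2, 0.2]
width: -0.005
```

play_rows --linear '[[0, 0, 0.001], [0, 0, 0.001]]' --turn '[[0, 0, 0], [0, 0, 0]]'

```text
time_s: 19.45
position: [0.4685, -0.1148, 0.1868]
ee_rot: [-0.0, 0.99, -0.142, 0.001]
contact_force: [-1.8, 0.5, 2.1]
width: -0.002
```

play_rows --linear '[[0, 0, 0.001], [0, 0, 0.001]]' --turn '[[0, 0, 0], [0, 0, 0]]'

```text
time_s: 19.65
position: [0.4684, -0.1148, 0.1858]
ee_rot: [-0.0, 0.99, -0.142, 0.001]
contact_force: [-2.2, 0.4, 4.5]
width: -0.003
```

play_rows --linear '[[0, 0, 0.001], [0, 0, 0.001]]' --turn '[[0, 0, 0], [0, 0, 0]]'

```text
time_s: 19.85
position: [0.4682, -0.1147, 0.1849]
ee_rot: [-0.0, 0.99, -0.142, 0.0]
contact_force: [-2.7, 1.3, 6.8]
width: 0.001
```

play_rows --linear '[[0, 0, 0.001], [0, 0, 0.001]]' --turn '[[0, 0, 0], [0, 0, 0]]'

```text
time_s: 20.05
position: [0.4681, -0.1147, 0.1838]
ee_rot: [-0.0, 0.99, -0.142, 0.0]
contact_force: [-3.4, 0.9, 5.2]
width: 0.006
```

play_rows --linear '[[0, 0, 0.001], [0, 0, 0.001]]' --turn '[[0, 0, 0], [0, 0, 0]]'

```text
time_s: 20.25
position: [0.4686, -0.1149, 0.1826]
ee_rot: [-0.0, 0.99, -0.142, 0.001]
contact_force: [-0.3, -0.4, -0.1]
width: -0.0
```

play_rows --linear '[[0, 0, 0.001], [0, 0, 0.001]]' --turn '[[0, 0, 0], [0, 0, 0]]'

```text
time_s: 20.45
position: [0.4686, -0.1149, 0.1816]
ee_rot: [-0.0, 0.99, -0.142, 0.001]
contact_force: [1.1, 0.3, -0.2]
width: 0.003
```

play_rows --linear '[[0, 0, 0.001], [0, 0, 0.001]]' --turn '[[0, 0, 0], [0, 0, 0]]'

```text
time_s: 20.65
position: [0.4686, -0.1149, 0.1812]
ee_rot: [-0.0, 0.99, -0.142, 0.001]
contact_force: [-2.3, 0.1, 7.6]
width: 0.001
```

Run:
```python
from h import *
from cell import bot
s=bot.sense();print(s["contact_force"])
for a in((-.072,-.062,.175,0),(.08,.062,.18,.35),(.08,.062,.16,.35)):print(go(s,*a))
```

```text
[-2.28136271  0.07579758  7.57149388]
(array([-0.    , -0.0001, -0.0668]), array([-0.0005, -0.0028, -0.0002]), array([ 0.4685, -0.1148,  0.248 ]))
(array([ 0.1269, -0.1241, -0.0671]), array([-5.000e-04,  4.429e-01, -2.000e-04]), array([ 0.6252, -0.0314,  0.2486]))
(array([ 0.1269, -0.1241, -0.0471]), array([-5.000e-04,  4.429e-01, -2.000e-04]), array([ 0.6252, -0.0314,  0.2286]))
```

Near-right is home, with its hard stop at 0.1812 m. The last one is far-left, tilted; I'll rotate early so the wrist stays clear of the tubes.

play_rows --linear '[[0, 0, -0.03], [0, 0, -0.065], [0.01, -0.02, -0.072], [0.025, -0.05, -0.074], [0.045, -0.075, -0.074], [0.07, -0.1, -0.072], [0.1, -0.115, -0.07], [0.115, -0.124, -0.067], [0.125, -0.124, -0.06], [0.127, -0.124, -0.05]]' --turn '[[0, 0, 0], [0, 0.06, 0], [0, 0.18, 0], [0, 0.3, 0], [0, 0.4, 0], [0, 0.443, 0], [0, 0.443, 0], [0, 0.443, 0], [0, 0.443, 0], [0, 0.443, 0]]'

```text
time_s: 21.65
position: [0.6256, -0.0318, 0.2304]
ee_rot: [0.024, 0.975, -0.14, 0.172]
contact_force: [-0.8, -0.3, -0.6]
width: -0.001
```

play_rows --linear '[[0, 0, 0], [0, 0, 0]]' --turn '[[0, 0, 0], [0, 0, 0]]'

```text
time_s: 21.85
position: [0.6244, -0.0319, 0.2306]
ee_rot: [0.025, 0.975, -0.14, 0.171]
contact_force: [-0.1, -0.4, 0.3]
width: 0.001
```

Run:
```python
from h import *
from cell import bot
s=bot.sense();print(s["time_s"],s["position"],s["contact_force"],go(s,.08,.062,.125,.35))
a=bot.get_image("wrist")["pixels"][:,:,::-1]; b=bot.get_image("scene")["pixels"][:,:,::-1]
cv2.imwrite("pics/c7.png",cv2.resize(np.hstack([a,b]),(800,300)))
```

```text
21.85 [ 0.62437703 -0.03190461  0.23059129] [-0.07836686 -0.40494219  0.33197028] (array([-0.0121, -0.0007,  0.035 ]), array([ 0.    ,  0.0023, -0.001 ]), array([ 0.6252, -0.0314,  0.1936]))
```

View pics/c7.png

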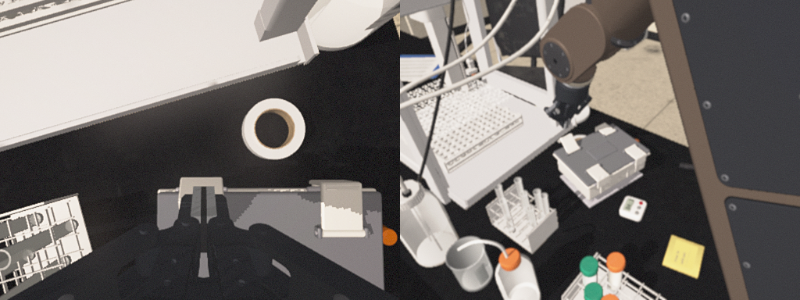

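The fingers are over the far-left clip, the other three clips are flat and the forces are near zero. Going down.

play_rows --linear '[[-0.0015, 0, 0.005], [-0.003, 0, 0.01], [-0.0045, 0, 0.014], [-0.006, 0, 0.018], [-0.0075, 0, 0.022], [-0.009, 0, 0.026], [-0.0103, 0, 0.03], [-0.0115, -0.0005, 0.033], [-0.0132, -0.0005, 0.038], [-0.0132, -0.0005, 0.038]]' --turn '[[0, 0.002, 0], [0, 0.002, 0], [0, 0.002, 0], [0, 0.002, 0], [0, 0.002, 0], [0, 0.002, 0], [0, 0.002, 0], [0, 0.002, 0], [0, 0.002, 0], [0, 0.002, 0]]'

```text
time_s: 22.95
position: [0.6257, -0.0311, 0.19]
ee_rot: [0.025, 0.975, -0.14, 0.172]
contact_force: [0.8, -0.7, -0.2]
width: 0.004
```

play_rows --linear '[[-0.0003, 0, 0.001], [-0.0007, 0, 0.002], [-0.001, 0, 0.003], [-0.001, 0, 0.003]]' --turn '[[0, 0, 0], [0, 0, 0], [0, 0, 0], [0, 0, 0]]'

```text
time_s: 23.35
position: [0.626, -0.0312, 0.1876]
ee_rot: [0.025, 0.975, -0.14, 0.173]
contact_force: [-0.3, 0.0, -0.5]
width: 0.001
```

play_rows --linear '[[-0.0003, 0, 0.001], [-0.0003, 0, 0.001]]' --turn '[[0, 0, 0], [0, 0, 0]]'

```text
time_s: 23.55
position: [0.626, -0.0312, 0.1865]
ee_rot: [0.025, 0.975, -0.14, 0.173]
contact_force: [-0.5, -0.1, -0.2]
width: 0.001
```

play_rows --linear '[[-0.0003, 0, 0.001], [-0.0003, 0, 0.001]]' --turn '[[0, 0, 0], [0, 0, 0]]'

```text
time_s: 23.75
position: [0.6261, -0.0312, 0.1855]
ee_rot: [0.025, 0.975, -0.14, 0.173]
contact_force: [0.3, -0.4, -0.4]
width: 0.003
```

play_rows --linear '[[-0.0003, 0, 0.001], [-0.0003, 0, 0.001]]' --turn '[[0, 0, 0], [0, 0, 0]]'

```text
time_s: 23.95
position: [0.6263, -0.0313, 0.1846]
ee_rot: [0.025, 0.975, -0.14, 0.173]
contact_force: [-0.4, 0.2, 1.3]
width: -0.003
```

play_rows --linear '[[-0.0003, 0, 0.001], [-0.0003, 0, 0.001]]' --turn '[[0, 0, 0], [0, 0, 0]]'

```text
time_s: 24.15
position: [0.6264, -0.0313, 0.1838]
ee_rot: [0.025, 0.975, -0.14, 0.173]
contact_force: [-0.0, -0.7, 4.2]
width: 0.001
```

play_rows --linear '[[-0.0003, 0, 0.001], [-0.0003, 0, 0.001]]' --turn '[[0, 0, 0], [0, 0, 0]]'

```text
time_s: 24.35
position: [0.6266, -0.0313, 0.183]
ee_rot: [0.025, 0.975, -0.14, 0.174]
contact_force: [-0.8, -0.1, 6.5]
width: -0.0
```

play_rows --linear '[[-0.0003, 0, 0.001], [-0.0003, 0, 0.001]]' --turn '[[0, 0, 0], [0, 0, 0]]'

```text
time_s: 24.55
position: [0.6268, -0.0314, 0.182]
ee_rot: [0.025, 0.975, -0.14, 0.174]
contact_force: [0.1, -0.6, 6.8]
width: -0.001
```

play_rows --linear '[[-0.0003, 0, 0.001], [-0.0003, 0, 0.001]]' --turn '[[0, 0, 0], [0, 0, 0]]'

```text
time_s: 24.75
position: [0.6262, -0.0313, 0.1801]
ee_rot: [0.025, 0.975, -0.14, 0.173]
contact_force: [0.3, -0.3, 1.0]
width: 0.0
```

play_rows --linear '[[-0.0003, 0, 0.001], [-0.0003, 0, 0.001]]' --turn '[[0, 0, 0], [0, 0, 0]]'

```text
time_s: 24.95
position: [0.6263, -0.0313, 0.1793]
ee_rot: [0.025, 0.975, -0.14, 0.173]
contact_force: [-2.0, -0.3, 5.7]
width: -0.0
```

play_rows --linear '[[-0.0002, 0, 0.0006], [-0.0002, 0, 0.0006]]' --turn '[[0, 0, 0], [0, 0, 0]]'

```text
time_s: 25.15
position: [0.6263, -0.0312, 0.1791]
ee_rot: [0.025, 0.975, -0.14, 0.173]
contact_force: [-4.3, 0.5, 8.9]
width: 0.001
```

Far-left snapped and reached its stop. Backing off up and toward the robot, then inspecting.

play_rows --linear '[[0.01, 0, -0.028], [0.02, 0, -0.058], [0.005, 0, -0.07], [-0.02, 0.03, -0.08], [-0.05, 0.06, -0.09], [-0.08, 0.09, -0.1], [-0.11, 0.12, -0.11], [-0.14, 0.15, -0.12], [-0.15, 0.17, -0.13], [-0.15, 0.17, -0.13]]' --turn '[[0, 0, 0], [0, 0, 0], [0, -0.05, 0], [0, -0.15, 0], [0, -0.25, 0], [0, -0.35, 0], [0, -0.44, 0], [0, -0.44, 0], [0, -0.44, 0], [0, -0.44, 0]]'

```text
time_s: 26.15
position: [0.3989, -0.1435, 0.2494]
ee_rot: [0.0, 0.99, -0.143, 0.003]
contact_force: [1.0, 0.6, 0.4]
width: 0.004
```

play_rows --linear '[[0, 0, 0], [0, 0, 0], [0, 0, 0]]' --turn '[[0, 0, 0], [0, 0, 0], [0, 0, 0]]'

```text
time_s: 26.45
position: [0.4012, -0.142, 0.2488]
ee_rot: [0.0, 0.99, -0.141, 0.003]
contact_force: [0.2, -0.2, -1.2]
width: 0.002
```

Run:
```python
from h import *
from cell import bot
s=bot.sense();print(s["time_s"],s["position"],s["contact_force"])
for n in ["wrist","side","scene"]:
    im=bot.get_image(n);np.savez(n+"9.npz",**im);cv2.imwrite(f"pics/{n}9.png",im["pixels"][:,:,::-1])
for n in ["scene","side"]:
    P,c,ok=cloud(n+"9")
    for nm,x,y in(("NL",-1,1),("FR",1,-1),("NR",-1,-1),("FL",1,1)):
        r=[]
        for o in(.05,.06,.07,.08):
            w=boxw(x*o,y*.062); k=ok&(np.hypot(P[...,0]-w[0],P[...,1]-w[1])<.007)&(P[...,2]>.095)
            r.append(round(float(np.median(P[k][:,2])),4) if k.sum() else None)
        print(n,nm,r)
a=cv2.imread("pics/side9.png")[120:320,150:400];cv2.imwrite("pics/side9z.png",cv2.resize(a,None,fx=3,fy=3,interpolation=cv2.INTER_CUBIC))
```

```text
26.45 [ 0.40116976 -0.14197568  0.24882997] [ 0.19716538 -0.23529544 -1.17668807]
scene NL [0.11, 0.1099, 0.1095, 0.1098]
scene FR [0.1098, 0.1091, 0.1093, 0.1093]
scene NR [0.1094, 0.1093, 0.1101, 0.1116]
scene FL [0.1091, 0.109, 0.1096, 0.1099]
side NL [0.1069, 0.1071, 0.1068, 0.1068]
side FR [0.1069, 0.1071, 0.1068, 0.1072]
side NR [0.1072, 0.107, 0.4181, 0.1076]
side FL [0.1069, 0.1069, 0.1072, 0.1076]
```

View pics/side9z.png

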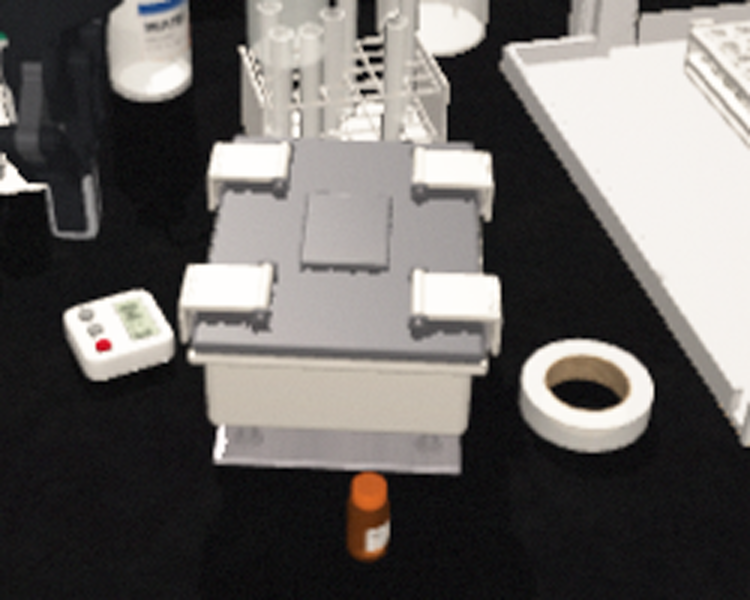

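View pics/scene9.png

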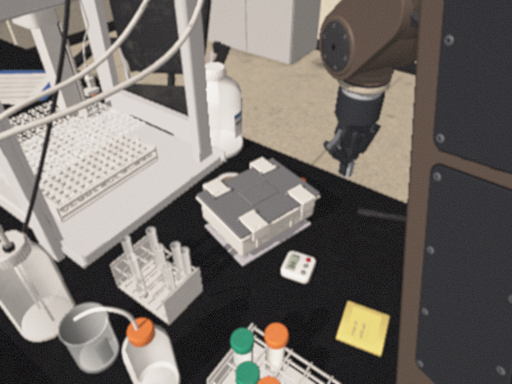

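All four clips are level in both views at about 0.108 m, the bystanders have not moved, and the arm is clear. Handing in.

```bash
python3 -c "
from cell import bot
print(bot.hand_in())"
```

```text
the job is handed in; nothing more can be done
None
```

The box is closed and the job is handed in, at about 27 s of the 66 s allowed.

- **Lid:** I pushed it down by the pad in small steps. It slid about 8 mm at roughly 5 N, then stopped dead at 17.6 N. That put the stand height h at about 21 mm.
- **Clips:** I snapped them in the order near-left, far-right, near-right, far-left. On each one the force peaked at about 6–8 N at the bead, dropped to near zero, then rose again at the stop. Vertical force readings never went above 17.6 N.
- **Final checks:** Both cameras show all four plates level, at 107–110 mm, against 108.5 mm expected. The timer, vial and tape roll look unmoved in the pictures, and the arm was clear of everything.
- **Disagreements:**
  - The scene and side cameras differ by about 2.5 mm in height, roughly the calibration error.
  - One side-camera height on the near-right clip read 0.418 m. I took it for the arm, because the neighbouring points read 107 mm.
  - The far clips' stops came about 2 mm lower than I had worked out for the tilted tool. I took that as error in my tip shape and relied on the snap and the level plates.

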